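Stand the closed containers in their spill dishes

ROBOT

A 7-joint arm with a two-finger parallel gripper is mounted at the origin on a cart in front of the work surface, level with it; the furniture and walls round the work are solid. World frame = base frame: x ahead of the robot, y to its left, z up, the work surface at z = 0. Lengths are in m, angles in rad, forces in N, time in s.
With the tool pointing down it reaches from about 0.4 to 0.85 m from the base axis. Payload 10.4 kg.
Tool frame: the origin (TCP) lies on the centre line of the jaws, within the pads' length; the fingertips stand 11 mm ahead of it and the grasp point (between the pads) lies 8 mm behind it (tip_reach is the distance from the TCP to the fingertips, in m); z points along the fingers, y is the line along which they close (so a half turn about z gives the same grasp; the last joint's range is limited). The gripper opens to 85 mm and grips with 20 to 120 N. Pads are 22 mm wide; open, the fingers measure 114 mm over their backs; the gripper's body (76 mm by 85 mm) begins 54 mm behind the grasp point. The pads swing forward as they close: fully open they stand 13 mm farther back than shut.
Start: joints at [1.253, 0.332, -0.065, 1.46, 0.022, 1.35, -0.088], TCP at [0.182, -0.598, 0.242] pointing down, gripper open.
Joint ranges: [-2.6, 2.6], [-0.5, 2.12], [-1.47, 1.34], [0.16, 2.42], [-1.27, 4.41], [0.06, 2.06], [-2.6, 2.6]. Speed limits (rad/s): [2.22, 2.22, 2.79, 2.79, 3.14, 3.14, 3.14].

INTERFACE

Orientations are given as a unit quaternion [x, y, z, w].
In Python, from workcell import get_obs, camera, hand_in, tip_reach gives the robot as it stands. The module is installed in compiled form; this text tells all that it offers.
- The arm moves only by the tool move_arm, never from a script. Its argument "plan" is a list of rows, each an object with "delta_pos": the shift along the tool's x, y, z in fractions of the full range, 1 being 0.75 m, a list of three; "turn": the turn, a rotation vector about the tool's x, y, z in shares of 2 rad (1.0 is 2 rad), a list of three; "fingers": the closure, from 0 (fully open) to 1 (shut). A call has 1 to 12 rows; each row is the pose to reach, as a shift and turn from the pose commanded when the call began, along the tool's axes at that moment; what a row does not reach only later rows make up. A row lasts 1/8 s, in which the tool goes at most 62.5 mm and 10.7 degrees, less where a joint would pass 70% of its speed; a pose out of reach is approached as far as the arm can. Shift and turn numbers lie between -1 and 1, and a call with a number outside is refused. A call with a gripper value outside its range is refused whole. The fingers move at their own pace and stop on an object; "force" is the grip in N (left out, the last holds). Time passes only in rows, so rows that repeat a pose let the fingers close. It gives the time, the measured TCP pose, the force, the opening and the grip force at its end, in the units of the state.
- get_obs(): the state, without advancing time (a new reading comes with each control period).
- camera(name): name is "scene" or "top" or "wrist"; returns a dict with "color" (400x640x3 uint8, red, green, blue), "range_z" (400x640 float32, m along the optical axis (not along the pixel's ray), 0 where there is no reading), "fx", "fy", "cx", "cy" (pixels), "R" (3x3) and "t" (3): a world point X has camera coordinates R X + t; the wrist camera has in their place "tool_from_camera" (4x4, takes a point from camera to tool coordinates, whose origin is the TCP and whose axes are the flange's). Camera axes: x right, y down, z forward; pixel columns grow to the right and rows downward; lengths in m; the calibration is good to about 2 mm. A picture is of the moment at which its call begins: read the wrist's pose just before it.
- hand_in(): hands the job in; it is judged then, once.
The state is a dict: "clock": time; "joint_pos": joint angles; "joint_velocities": joint speeds; "tau": joint torques, N m; "position": TCP position; "ee_rot": TCP orientation; "ft_force": force on the tool from outside, world axes, zero at the start; "torque": the same for the moment, N m; "grip_width": opening from 0.0 (shut) to 1.0 (fully open); "grasp_force": force on a finger pad.
Only numpy, scipy, OpenCV 4.12 (cv2) and the standard library are available. Lean on these libraries where they do the work, as an engineer would, in place of code of your own. Each camera call takes 0.05 s, during which the arm holds its last target. There are 200 camera calls.

TASK

At the right front of the bench a closed reagent bottle, a lidded specimen jar, a dropping bottle and a small oil bottle stand mixed up with an open beaker and a spirit lamp. Carry the four closed containers, one after another and kept upright, to the four dark steel spill dishes on the left and stand each in the middle of the dish of its rank by width: the widest container in the widest dish, the next widest in the next, down to the slimmest in the smallest. Leave the beaker and the spirit lamp where they stand, and let go of everything.

Things in the scene. Friction and masses are not known exactly. Their poses are not given: they have to be found in the camera images.
- reagent_bottle: The widest closed container and the tallest: white reagent bottle with a blue screw cap, body 60 mm across, shoulder narrowing above about 85 mm, cap 39 mm across, 118 mm tall in all, about 0.18 kg. Grip the body below the shoulder. Loose, stands upright in the right front group. Origin: centre of its underside; z up its axis.
- specimen_jar: The second widest: squat specimen jar, body 47 mm across, red screw lid 52 mm across from 50 to 62 mm height, 62 mm tall, about 0.035 kg. Grip the lid. Loose, stands upright in the right front group. Origin: centre of its underside; z up its axis.
- dropping_bottle: The third in width: brown dropping bottle, body 42 mm across up to about 55 mm height, narrow neck and rubber dropper above, 99 mm tall, about 0.08 kg. Grip the body. Loose, stands upright in the right front group. Origin: centre of its underside; z up its axis.
- oil_bottle: The slimmest: small brown oil bottle with black cap, body 33 mm across up to about 45 mm height, 66 mm tall, about 0.03 kg. Grip the body. Loose, stands upright in the right front group. Origin: centre of its underside; z up its axis.
- dish_1: The widest spill dish: round shallow dark steel dish, 124 mm across outside, rim 8 mm high and 3 mm thick, flat floor 3 mm above the bench. A fine pressed ring runs round its centre at half its radius. It stays put on the bench (fixed), in the left-hand front group. The origin is the centre of its underside, on the bench; z is up.
- dish_2: The second widest spill dish: round shallow dark steel dish, 102 mm across outside, rim 8 mm high and 3 mm thick, flat floor 3 mm above the bench. A fine pressed ring runs round its centre at half its radius. It stays put on the bench (fixed), in the left-hand front group. The origin is the centre of its underside, on the bench; z is up.
- dish_3: The third spill dish: round shallow dark steel dish, 82 mm across outside, rim 8 mm high and 3 mm thick, flat floor 3 mm above the bench. A fine pressed ring runs round its centre at half its radius. It stays put on the bench (fixed), in the left-hand front group. The origin is the centre of its underside, on the bench; z is up.
- dish_4: The smallest spill dish: round shallow dark steel dish, 64 mm across outside, rim 8 mm high and 3 mm thick, flat floor 3 mm above the bench. A fine pressed ring runs round its centre at half its radius. It stays put on the bench (fixed), in the left-hand front group. The origin is the centre of its underside, on the bench; z is up.
- beaker: Bystander, to be left where it stands: open glass beaker with a pouring lip, 54 x 58 mm, 70 mm tall, no lid. Loose, stands upright in the right front group. Origin: centre of its underside; z up its axis.
- spirit_lamp: Bystander, to be left where it stands: glass spirit lamp, bulbous body 70 mm across, wick holder on top, 80 mm tall. Loose, stands upright in the right front group. Origin: centre of its underside; z up its axis.
Not all that is in view belongs to the job. Leave any turquoise or white look-alike of the oil_bottle alone.

How it is judged:
By the outcome, as a careful person would: the job done as asked, in the order asked, and still so for the second after the job is handed in, with the robot touching nothing.
It also fails if it takes over 102 s, if anything falls off the work surface, if the arm or the gripper's body presses on something with over 40 N, if the wrist force passes 120 N, or if a joint passes its speed limit or range.

## Working session

There is one attempt and no reset: what is moved stays moved. The work goes in short steps, Python scripts to look and compute and a tool call to move; the robot and the scene stay as the last step left them, time stands still between calls to the robot, and variables do not carry over. Pictures are saved under pics/ and viewed, at most 14 in all, crops included, and the job is handed in when it is done.

Besides the shell and the picture viewer there is one more tool, called after "Call:" in YAML: its name, and indented under it one key for each argument. move_arm: Moves the arm, as the interface text tells. Its arguments: {"type":"object","properties":{"plan":{"type":"array","items":{"type":"object","properties":{"delta_pos":{"type":"array","items":{"type":"number"}},"turn":{"type":"array","items":{"type":"number"}},"fingers":{"type":"number"}}}},"force":{"type":"number"}},"required":["plan"]}

```bash
mkdir -p pics; python3 - <<'E'
from workcell import *
import cv2,numpy as np
o=get_obs();print({k:np.round(v,3) for k,v in o.items()},tip_reach)
for n in["top","scene"]:
    c=camera(n);cv2.imwrite(f"pics/{n}0.png",c["color"][...,::-1]);np.savez(f"{n}0.npz",**c)
    print(n,c["fx"],c["cx"],c["cy"],-c["R"].T@c["t"],c["R"].round(2).tolist())
E
```

```text
{'clock': np.float64(0.0), 'joint_pos': array([ 1.253,  0.333, -0.065,  1.461,  0.022,  1.35 , -0.089]), 'joint_velocities': array([-0.   , -0.   ,  0.   ,  0.   ,  0.002,  0.001, -0.   ]), 'tau': array([-1.0000e-03, -6.2544e+01,  4.9000e-02, -3.9160e+01,  1.6000e-02,
        1.0000e-02, -0.0000e+00]), 'position': array([ 0.181, -0.598,  0.242]), 'ee_rot': array([ 0.989,  0.147, -0.   , -0.001]), 'ft_force': array([ 0.595,  0.692, -0.232]), 'torque': array([ 0.007, -0.008, -0.003]), 'grasp_force': np.float64(0.0), 'grip_width': np.float64(1.003)} 0.011
top 402.7521108605001 315.74595834141337 201.36754802855978 [ 0.34807352 -0.02444667  1.22252796] [[-0.01, -1.0, -0.01], [-0.99, 0.01, -0.15], [0.15, 0.01, -0.99]]
scene 404.79663288468953 324.0768598122634 205.4684531227968 [-0.09695509  0.4862766   0.6585557 ] [[-0.62, -0.79, 0.0], [-0.5, 0.39, -0.78], [0.61, -0.48, -0.63]]
```

View pics/top0.png

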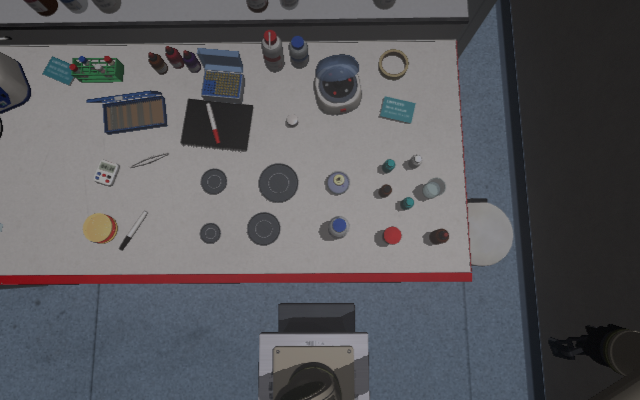

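View pics/scene0.png

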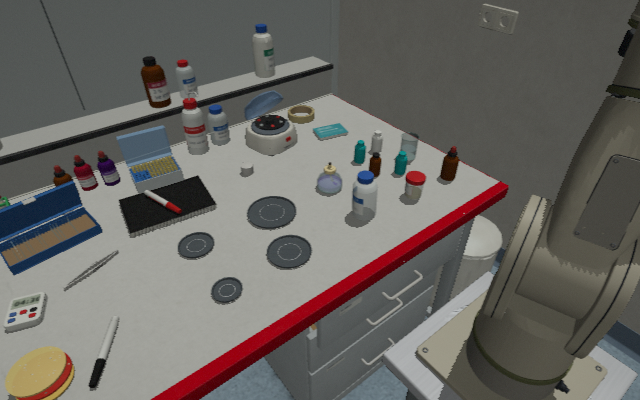

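The top view shows dishes at about (278,183), (263,229), (213,182) and (210,233). The reagent bottle is at (339,227), the jar at (392,236), the dropping bottle at (440,237) and the oil bottle at (385,191). The bystanders are the lamp (338,183) and beaker (432,188), with look-alikes at (389,165), (407,203) and (416,160). The scene view agrees.

```bash
cat > h.py <<'E'
import numpy as np,cv2
def cloud(c):
    v,u=np.mgrid[:400,:640]; z=c["range_z"]
    P=np.stack([(u-c["cx"])/c["fx"]*z,(v-c["cy"])/c["fy"]*z,z],-1)
    W=(P-c["t"])@c["R"]; W[z==0]=np.nan; return W
def ray(c,u,v,h):
    C=-c["R"].T@c["t"]; d=c["R"].T@np.array([(u-c["cx"])/c["fx"],(v-c["cy"])/c["fy"],1]); return (C+d*(h-C[2])/d[2])[:2]
def proj(c,X):
    p=c["R"]@X+c["t"]; return c["fx"]*p[0]/p[2]+c["cx"],c["fy"]*p[1]/p[2]+c["cy"]
E
python3 - <<'E'
from h import *
t=np.load("top0.npz");s=np.load("scene0.npz")
Wt,Ws=cloud(t),cloud(s)
print("table z",np.nanmedian(Wt[250:260,280:320,2]),np.nanmedian(Ws[300:320,160:180,2]))
def near(W,x,y,r,z0): return W[(np.hypot(W[...,0]-x,W[...,1]-y)<r)&(W[...,2]>z0)]
obj=dict(reagent=(339,227,.118),jar=(392,236,.062),drop=(440,237,.099),oil=(385,191,.066),lamp=(338,183,.08),beaker=(432,188,.07),tealA=(389,165,.066),tealB=(407,203,.066),white=(416,160,.066))
for n,(u,v,h) in obj.items():
    x,y=ray(t,u,v,h*.8)
    for W in(Wt,Ws):
        p=near(W,x,y,.045 if h!=.066 else .025,.015); zm=np.percentile(p[:,2],97); q=p[p[:,2]>zm-.006]
        print(n,len(q),zm.round(3),"top centroid",q[:,:2].mean(0).round(3),"mid",((q.max(0)+q.min(0))/2)[:2].round(3),"body box",p.min(0)[:2].round(3),p.max(0)[:2].round(3))
for n,(u,v,d) in dict(d1=(278,183,.124),d2=(263,229,.102),d3=(213,182,.082),d4=(210,233,.064)).items():
    for c in(t,s):
        x,y=ray(t,u,v,.008); uu,vv=proj(c,np.array([x,y,.008]))
        g=cv2.cvtColor(c["color"],cv2.COLOR_RGB2GRAY); m=(g<105).astype(np.uint8)
        m=cv2.morphologyEx(m,cv2.MORPH_CLOSE,np.ones((5,5)))
        cs,_=cv2.findContours(m,cv2.RETR_EXTERNAL,cv2.CHAIN_APPROX_NONE)
        k=[k for k in cs if cv2.pointPolygonTest(k,(float(uu),float(vv)),False)>0]
        if not k: print(n,"none");continue
        P=np.array([ray(c,a,b,.007) for a,b in k[0][:,0]]).astype(np.float32)
        (cx,cy),r=cv2.minEnclosingCircle(P); e=cv2.fitEllipse(P)
        print(n,"ell",np.round(e[0],4),np.round(e[1],3),"circ",round(cx,4),round(cy,4),round(2*r,3),len(P))
E
```

```text
table z -4.374052979188295e-05 -0.00025361209959312694
reagent 152 0.121 top centroid [ 0.455 -0.075] mid [ 0.456 -0.075] body box [ 0.424 -0.103] [ 0.483 -0.046]
reagent 142 0.119 top centroid [ 0.452 -0.072] mid [ 0.454 -0.075] body box [ 0.422 -0.102] [ 0.479 -0.044]
jar 215 0.066 top centroid [ 0.43 -0.23] mid [ 0.428 -0.23 ] body box [ 0.404 -0.254] [ 0.453 -0.205]
jar 199 0.064 top centroid [ 0.426 -0.229] mid [ 0.427 -0.231] body box [ 0.401 -0.257] [ 0.452 -0.204]
drop 24 0.098 top centroid [ 0.428 -0.37 ] mid [ 0.428 -0.371] body box [ 0.406 -0.392] [ 0.446 -0.35 ]
drop 27 0.095 top centroid [ 0.423 -0.369] mid [ 0.424 -0.374] body box [ 0.403 -0.385] [ 0.444 -0.349]
oil 35 0.069 top centroid [ 0.564 -0.219] mid [ 0.564 -0.22 ] body box [ 0.549 -0.235] [ 0.578 -0.202]
oil 34 0.066 top centroid [ 0.562 -0.219] mid [ 0.563 -0.22 ] body box [ 0.546 -0.233] [ 0.577 -0.201]
lamp 62 0.068 top centroid [ 0.594 -0.078] mid [ 0.595 -0.078] body box [ 0.56  -0.113] [ 0.628 -0.046]
lamp 51 0.069 top centroid [ 0.59  -0.077] mid [ 0.59  -0.077] body box [ 0.556 -0.109] [ 0.617 -0.043]
b
[... 659 characters left out ...]
 0.654 -0.312] mid [ 0.653 -0.312] body box [ 0.638 -0.326] [ 0.668 -0.296]
white 28 0.067 top centroid [ 0.65  -0.312] mid [ 0.652 -0.312] body box [ 0.635 -0.324] [ 0.666 -0.294]
d1 ell [0.5977 0.1052] [0.121 0.122] circ 0.5979 0.1051 0.125 112
d1 ell [0.5937 0.1077] [0.121 0.13 ] circ 0.5927 0.1075 0.134 121
d2 ell [0.4565 0.1487] [0.099 0.1  ] circ 0.4569 0.1486 0.103 95
d2 ell [0.4531 0.151 ] [0.099 0.107] circ 0.4533 0.1513 0.11 117
d3 ell [0.6038 0.3044] [0.079 0.08 ] circ 0.6041 0.3046 0.083 73
d3 ell [0.5999 0.3066] [0.079 0.088] circ 0.5998 0.3071 0.09 93
d4 ell [0.4439 0.3102] [0.061 0.062] circ 0.4434 0.3104 0.065 57
d4 ell [0.4404 0.3123] [0.061 0.068] circ 0.4401 0.3119 0.07 83
```

Units first: shifts go in shares of 0.75 m and turns go in shares of 2 rad. So -0.421 m is -0.5613, -0.29 m is -0.3867, 0.296 rad is 0.148.

Call:
move_arm:
  plan:
    - {"delta_pos": [0.0667, -0.0667, 0], "turn": [0, 0, 0.05]}
    - {"delta_pos": [0.12, -0.12, 0], "turn": [0, 0, 0.1]}
    - {"delta_pos": [0.1733, -0.1733, 0], "turn": [0, 0, 0.148]}
    - {"delta_pos": [0.2267, -0.2267, 0], "turn": [0, 0, 0.148]}
    - {"delta_pos": [0.28, -0.28, 0], "turn": [0, 0, 0.148]}
    - {"delta_pos": [0.3333, -0.3333, 0], "turn": [0, 0, 0.148]}
    - {"delta_pos": [0.3867, -0.3867, 0], "turn": [0, 0, 0.148]}
    - {"delta_pos": [0.44, -0.44, 0], "turn": [0, 0, 0.148]}
    - {"delta_pos": [0.4933, -0.4933, 0], "turn": [0, 0, 0.148]}
    - {"delta_pos": [0.5507, -0.5613, 0], "turn": [0, 0, 0.148]}
    - {"delta_pos": [0.5507, -0.5613, 0], "turn": [0, 0, 0.148]}
    - {"delta_pos": [0.5507, -0.5613, 0], "turn": [0, 0, 0.148]}

```text
validation failed for argument at $.pl...
```

```bash
cat >> h.py <<'E'
from scipy.spatial.transform import Rotation as Ro
def wrist(name):
    from workcell import get_obs,camera
    o=get_obs(); c=dict(camera("wrist")); T=np.eye(4);T[:3,:3]=Ro.from_quat(o["ee_rot"]).as_matrix();T[:3,3]=o["position"]
    M=T@c["tool_from_camera"]; c["R"]=M[:3,:3].T; c["t"]=-c["R"]@M[:3,3]
    cv2.imwrite(f"pics/{name}.png",c["color"][...,::-1]); np.savez(name+".npz",**c); print(o["clock"],o["position"].round(4),o["ee_rot"].round(4)); return c
E
python3 - <<'E'
from h import *
c=wrist("w1");W=cloud(c);print("cam at",(-c["R"].T@c["t"]).round(3))
for n,x,y,z0 in[("reagent",.4545,-.0745,.1),("jar",.4285,-.23,.05),("lamp",.592,-.078,.05)]:
    p=W[(np.hypot(W[...,0]-x,W[...,1]-y)<.045)&(W[...,2]>z0)&(W[...,2]<.13)]
    if len(p): print(n,len(p),p.min(0).round(4),p.max(0).round(4),p.mean(0).round(4))
E
```

```text
0.1 [ 0.1815 -0.5977  0.2416] [ 9.892e-01  1.469e-01 -1.000e-04 -6.000e-04]
cam at [ 0.25  -0.577  0.373]
```

Converted, -0.421 m is -0.5613, -0.25 m is -0.3333, 0.296 rad is 0.148.

Call:
move_arm:
  plan:
    - {"delta_pos": [0.0667, -0.0667, 0], "turn": [0, 0, 0.05], "fingers": 0}
    - {"delta_pos": [0.12, -0.12, 0], "turn": [0, 0, 0.1], "fingers": 0}
    - {"delta_pos": [0.1733, -0.1733, 0], "turn": [0, 0, 0.148], "fingers": 0}
    - {"delta_pos": [0.2267, -0.2267, 0], "turn": [0, 0, 0.148], "fingers": 0}
    - {"delta_pos": [0.28, -0.28, 0], "turn": [0, 0, 0.148], "fingers": 0}
    - {"delta_pos": [0.3333, -0.3333, 0], "turn": [0, 0, 0.148], "fingers": 0}
    - {"delta_pos": [0.3867, -0.3867, 0], "turn": [0, 0, 0.148], "fingers": 0}
    - {"delta_pos": [0.44, -0.44, 0], "turn": [0, 0, 0.148], "fingers": 0}
    - {"delta_pos": [0.4933, -0.4933, 0], "turn": [0, 0, 0.148], "fingers": 0}
    - {"delta_pos": [0.5507, -0.5613, 0], "turn": [0, 0, 0.148], "fingers": 0}
    - {"delta_pos": [0.5507, -0.5613, 0], "turn": [0, 0, 0.148], "fingers": 0}
    - {"delta_pos": [0.5507, -0.5613, 0], "turn": [0, 0, 0.148], "fingers": 0}

```text
clock: 1.65
position: [0.4543, -0.0754, 0.2421]
ee_rot: [1.0, -0.0, -0.0, 0.0]
ft_force: [-0.4, -0.4, -0.1]
grip_width: 1.001
grasp_force: 0.0
```

```bash
python3 - <<'E'
from h import *
c=wrist("w2");W=cloud(c);print("cam at",(-c["R"].T@c["t"]).round(3))
for n,x,y,z0 in[("reagent",.4545,-.0745,.1),("jar",.4285,-.23,.05),("lamp",.592,-.078,.05)]:
    p=W[(np.hypot(W[...,0]-x,W[...,1]-y)<.045)&(W[...,2]>z0)&(W[...,2]<.13)]
    if len(p): print(n,len(p),p.min(0).round(4),p.max(0).round(4),p.mean(0).round(4))
E
```

```text
1.65 [ 0.4543 -0.0754  0.2421] [ 1.e+00 -3.e-04 -3.e-04  1.e-04]
cam at [ 0.526 -0.076  0.374]
reagent 1906 [ 0.4381 -0.0931  0.1034] [ 0.4764 -0.0549  0.1201] [ 0.4584 -0.0738  0.1174]
jar 2353 [ 0.4053 -0.2548  0.05  ] [ 0.4564 -0.2035  0.0643] [ 0.4322 -0.2272  0.0612]
lamp 1265 [ 0.5787 -0.0945  0.0529] [ 0.606  -0.0619  0.0811] [ 0.5925 -0.0779  0.0644]
```

View pics/w2.png

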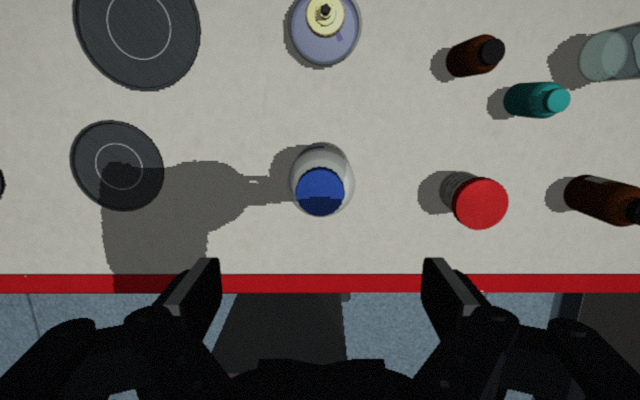

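The wrist view shows the reagent cap at (320,191), centred between the fingers. The jar lid is at (480,203), and dishes 1 and 2 are at (138,27) and (117,166).

Converted, 0.18 m is 0.24, 0.0014 m is 0.0019.

Call:
move_arm:
  plan:
    - {"delta_pos": [0.0019, -0.0013, 0.0533], "turn": [0, 0, 0], "fingers": 0}
    - {"delta_pos": [0.0019, -0.0013, 0.1067], "turn": [0, 0, 0], "fingers": 0}
    - {"delta_pos": [0.0019, -0.0013, 0.1467], "turn": [0, 0, 0], "fingers": 0}
    - {"delta_pos": [0.0019, -0.0013, 0.1867], "turn": [0, 0, 0], "fingers": 0}
    - {"delta_pos": [0.0019, -0.0013, 0.22], "turn": [0, 0, 0], "fingers": 0}
    - {"delta_pos": [0.0019, -0.0013, 0.24], "turn": [0, 0, 0], "fingers": 0}
    - {"delta_pos": [0.0019, -0.0013, 0.24], "turn": [0, 0, 0], "fingers": 0}
    - {"delta_pos": [0.0019, -0.0013, 0.24], "turn": [0, 0, 0], "fingers": 0.4}
    - {"delta_pos": [0.0019, -0.0013, 0.24], "turn": [0, 0, 0], "fingers": 0.4}
    - {"delta_pos": [0.0019, -0.0013, 0.24], "turn": [0, 0, 0], "fingers": 0.4}
    - {"delta_pos": [0.0019, -0.0013, 0.24], "turn": [0, 0, 0], "fingers": 0.4}
    - {"delta_pos": [0.0019, -0.0013, 0.24], "turn": [0, 0, 0], "fingers": 0.4}
  force: 40

```text
clock: 3.2
position: [0.4566, -0.0747, 0.0636]
ee_rot: [1.0, -0.001, 0.001, 0.001]
ft_force: [-2.6, 0.2, 6.2]
grip_width: 0.683
grasp_force: 42.8
```

```bash
python3 - <<'E'
from h import *
c=np.load("w2.npz")
for n,x,y in[("d1",.597,.106),("d2",.456,.149)]:
    u,v=proj(c,np.array([x,y,.005]));print(u,v)
    g=cv2.cvtColor(c["color"],cv2.COLOR_RGB2GRAY)
    from h import ray
    # ring of dark rim from height map
W=cloud(c)
for n,x,y,r in[("d1",.597,.106,.062),("d2",.456,.149,.051)]:
    p=W[(np.hypot(W[...,0]-x,W[...,1]-y)<r+.012)&(W[...,2]>.0065)&(W[...,2]<.012)]
    A=np.c_[2*p[:,:2],np.ones(len(p))]; s=np.linalg.lstsq(A,(p[:,:2]**2).sum(1),rcond=None)[0]
    print(n,len(p),s[:2].round(4),np.sqrt(s[2]+s[0]**2+s[1]**2).round(4))
E
```

```text
137.14987715133694 26.821995008491285
117.72537819979658 167.99433477490473
d1 812 [0.5984 0.1055] 0.06
d2 870 [0.4573 0.149 ] 0.0491
```

Call:
move_arm:
  plan:
    - {"delta_pos": [0, 0, -0.02], "turn": [0, 0, 0], "fingers": 0.4}
    - {"delta_pos": [0, 0, -0.0533], "turn": [0, 0, 0], "fingers": 0.4}
    - {"delta_pos": [0.0133, -0.0173, -0.0733], "turn": [0, 0, 0], "fingers": 0.4}
    - {"delta_pos": [0.0467, -0.06, -0.0733], "turn": [0, 0, 0], "fingers": 0.4}
    - {"delta_pos": [0.08, -0.1027, -0.0733], "turn": [0, 0, 0], "fingers": 0.4}
    - {"delta_pos": [0.1133, -0.144, -0.0733], "turn": [0, 0, 0], "fingers": 0.4}
    - {"delta_pos": [0.1467, -0.1867, -0.0733], "turn": [0, 0, 0], "fingers": 0.4}
    - {"delta_pos": [0.1733, -0.2213, -0.0733], "turn": [0, 0, 0], "fingers": 0.4}
    - {"delta_pos": [0.1887, -0.2407, -0.0733], "turn": [0, 0, 0], "fingers": 0.4}
    - {"delta_pos": [0.1887, -0.2407, -0.04], "turn": [0, 0, 0], "fingers": 0.4}
    - {"delta_pos": [0.1887, -0.2407, -0.02], "turn": [0, 0, 0], "fingers": 0.4}
    - {"delta_pos": [0.1887, -0.2407, -0.02], "turn": [0, 0, 0], "fingers": 0.4}

```text
clock: 4.7
position: [0.5969, 0.1061, 0.0763]
ee_rot: [1.0, -0.001, -0.001, 0.0]
ft_force: [-0.5, 0.0, -1.0]
grip_width: 0.684
grasp_force: 43.7
```

```bash
python3 - <<'E'
from h import *
from workcell import *
for n in["top","scene"]:
    c=camera(n);cv2.imwrite(f"pics/{n}1.png",c["color"][...,::-1]);W=cloud(c)
    p=W[(np.hypot(W[...,0]-.597,W[...,1]-.106)<.05)&(W[...,2]>.02)&(W[...,2]<.2)]
    print(n,len(p),np.nanmin(p,0))
    u,v=map(int,proj(c,np.array([.597,.106,.05])))
    cv2.imwrite(f"pics/{n}1c.png",cv2.resize(c["color"][max(v-70,0):v+70,u-90:u+90,::-1],None,fx=4,fy=4))
E
```

```text
Traceback (most recent call last):
ValueError: zero-size array to reduction operation fmin which has no identity
```

Call:
move_arm:
  plan:
    - {"delta_pos": [0, 0, 0.008], "turn": [0, 0, 0], "fingers": 0.4}
    - {"delta_pos": [0, 0, 0.012], "turn": [0, 0, 0], "fingers": 0.4}
    - {"delta_pos": [0, 0, 0.012], "turn": [0, 0, 0], "fingers": 0.4}
    - {"delta_pos": [0, 0, 0.012], "turn": [0, 0, 0], "fingers": 0.2}
    - {"delta_pos": [0, 0, 0.012], "turn": [0, 0, 0], "fingers": 0}
    - {"delta_pos": [0, 0, 0.012], "turn": [0, 0, 0], "fingers": 0}
    - {"delta_pos": [0, 0, -0.0133], "turn": [0, 0, 0], "fingers": 0}
    - {"delta_pos": [0, 0, -0.0533], "turn": [0, 0, 0], "fingers": 0}
    - {"delta_pos": [0, 0, -0.1067], "turn": [0, 0, 0], "fingers": 0}
    - {"delta_pos": [0, 0, -0.16], "turn": [0, 0, 0], "fingers": 0}
    - {"delta_pos": [0, 0, -0.2], "turn": [0, 0, 0], "fingers": 0}
    - {"delta_pos": [0, 0, -0.2], "turn": [0, 0, 0], "fingers": 0}

```text
clock: 6.25
position: [0.5988, 0.1068, 0.2314]
ee_rot: [1.0, -0.0, 0.003, -0.0]
ft_force: [0.7, 0.2, -0.9]
grip_width: 1.004
grasp_force: 0.0
```

```bash
cat >> h.py <<'E'
def fitc(p):
    A=np.c_[2*p[:,:2],np.ones(len(p))]; s=np.linalg.lstsq(A,(p[:,:2]**2).sum(1),rcond=None)[0]
    return s[:2].round(4),np.sqrt(s[2]+s[0]**2+s[1]**2).round(4)
def check(c,x,y,r,zt):  # object top box vs dish rim circle
    W=cloud(c); d=np.hypot(W[...,0]-x,W[...,1]-y)
    p=W[(d<.045)&(W[...,2]>zt-.008)&(W[...,2]<zt+.012)]; q=W[(d<r+.012)&(d>r-.015)&(W[...,2]>.0065)&(W[...,2]<.012)]
    print("top",len(p),((p.min(0)+p.max(0))/2).round(4) if len(p) else "", "rim",len(q),fitc(q) if len(q)>20 else "")
E
python3 - <<'E'
from h import *
from workcell import *
check(wrist("w3"),.597,.106,.062,.121)
for n in["top","scene"]: check(camera(n),.597,.106,.062,.121)
E
```

```text
6.25 [0.5988 0.1068 0.2314] [ 1.0e+00 -5.0e-04  2.8e-03 -4.0e-04]
top 2043 [0.5982 0.1066 0.1182] rim 922 (array([0.5987, 0.106 ]), np.float64(0.06))
top 0  rim 0 
top 166 [0.5941 0.1069 0.1189] rim 117 (array([0.5953, 0.1047]), np.float64(0.0601))
```

View pics/w3.png

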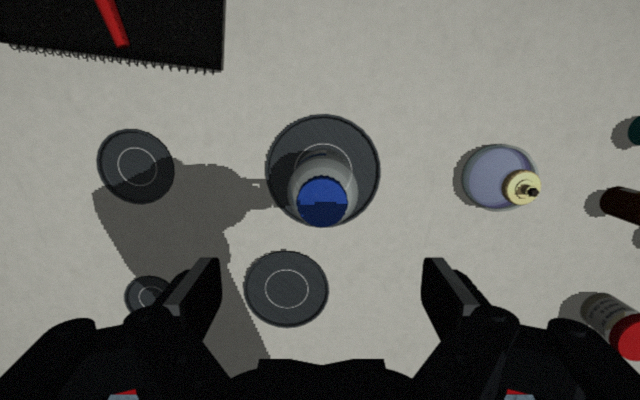

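The wrist view shows the reagent bottle upright in dish 1, with its cap at (322,200) and concentric with the rim to within 1 mm. Next is the jar.

Converted, 0.336 m is 0.448, 0.22 m is 0.2933.

Call:
move_arm:
  plan:
    - {"delta_pos": [-0.02, 0.04, 0], "turn": [0, 0, 0], "fingers": 0}
    - {"delta_pos": [-0.0467, 0.0933, 0], "turn": [0, 0, 0], "fingers": 0}
    - {"delta_pos": [-0.08, 0.16, 0], "turn": [0, 0, 0], "fingers": 0}
    - {"delta_pos": [-0.1133, 0.2267, 0], "turn": [0, 0, 0], "fingers": 0}
    - {"delta_pos": [-0.1467, 0.2933, 0], "turn": [0, 0, 0], "fingers": 0}
    - {"delta_pos": [-0.18, 0.36, 0], "turn": [0, 0, 0], "fingers": 0}
    - {"delta_pos": [-0.2067, 0.4133, 0], "turn": [0, 0, 0], "fingers": 0}
    - {"delta_pos": [-0.2236, 0.448, 0], "turn": [0, 0, 0], "fingers": 0}
    - {"delta_pos": [-0.2236, 0.448, 0], "turn": [0, 0, 0], "fingers": 0}
    - {"delta_pos": [-0.2236, 0.448, 0], "turn": [0, 0, 0], "fingers": 0}

```text
clock: 7.65
position: [0.4296, -0.2289, 0.2269]
ee_rot: [1.0, -0.0, -0.0, -0.0]
ft_force: [0.8, 0.0, -0.3]
grip_width: 1.001
grasp_force: 0.0
```

```bash
python3 - <<'E'
from h import *
c=wrist("w4")
for x,y,z in[(.4295,-.23,.062),(.426,-.371,.099),(.563,-.219,.066)]: check(c,x,y,.02,z)
E
```

```text
7.65 [ 0.4296 -0.2289  0.2269] [ 1.e+00 -3.e-04 -3.e-04 -4.e-04]
top 2505 [ 0.4308 -0.2296  0.0594] rim 5 
top 287 [ 0.429  -0.3705  0.0959] rim 81 (array([ 0.4273, -0.3707]), np.float64(0.0209))
top 641 [ 0.5664 -0.2195  0.0638] rim 26 (array([ 0.5665, -0.2182]), np.float64(0.0164))
```

Converted, 0.184 m is 0.2453, 0.001 m is 0.0013.

Call:
move_arm:
  plan:
    - {"delta_pos": [0.0013, 0.0007, 0.0533], "turn": [0, 0, 0], "fingers": 0}
    - {"delta_pos": [0.0013, 0.0007, 0.1067], "turn": [0, 0, 0], "fingers": 0}
    - {"delta_pos": [0.0013, 0.0007, 0.16], "turn": [0, 0, 0], "fingers": 0}
    - {"delta_pos": [0.0013, 0.0007, 0.2], "turn": [0, 0, 0], "fingers": 0}
    - {"delta_pos": [0.0013, 0.0007, 0.2267], "turn": [0, 0, 0], "fingers": 0}
    - {"delta_pos": [0.0013, 0.0007, 0.2453], "turn": [0, 0, 0], "fingers": 0}
    - {"delta_pos": [0.0013, 0.0007, 0.2453], "turn": [0, 0, 0], "fingers": 0}
    - {"delta_pos": [0.0013, 0.0007, 0.2453], "turn": [0, 0, 0], "fingers": 0.3}
    - {"delta_pos": [0.0013, 0.0007, 0.2453], "turn": [0, 0, 0], "fingers": 0.5}
    - {"delta_pos": [0.0013, 0.0007, 0.2453], "turn": [0, 0, 0], "fingers": 0.5}
    - {"delta_pos": [0.0013, 0.0007, 0.2453], "turn": [0, 0, 0], "fingers": 0.5}
    - {"delta_pos": [0.0013, 0.0007, 0.2453], "turn": [0, 0, 0], "fingers": 0.5}
  force: 30

```text
clock: 9.2
position: [0.4311, -0.2305, 0.0444]
ee_rot: [1.0, -0.001, 0.001, 0.0]
ft_force: [-2.1, 1.9, 5.4]
grip_width: 0.6
grasp_force: 30.5
```

Converted, -0.379 m is -0.5053, -0.06 m is -0.08.

Call:
move_arm:
  plan:
    - {"delta_pos": [0, 0, -0.0267], "turn": [0, 0, 0], "fingers": 0.5}
    - {"delta_pos": [0, 0, -0.0667], "turn": [0, 0, 0], "fingers": 0.5}
    - {"delta_pos": [0.0027, -0.04, -0.08], "turn": [0, 0, 0], "fingers": 0.5}
    - {"delta_pos": [0.0067, -0.1, -0.08], "turn": [0, 0, 0], "fingers": 0.5}
    - {"delta_pos": [0.012, -0.1667, -0.08], "turn": [0, 0, 0], "fingers": 0.5}
    - {"delta_pos": [0.0173, -0.2333, -0.08], "turn": [0, 0, 0], "fingers": 0.5}
    - {"delta_pos": [0.0213, -0.3, -0.08], "turn": [0, 0, 0], "fingers": 0.5}
    - {"delta_pos": [0.0253, -0.3667, -0.08], "turn": [0, 0, 0], "fingers": 0.5}
    - {"delta_pos": [0.0307, -0.4333, -0.08], "turn": [0, 0, 0], "fingers": 0.5}
    - {"delta_pos": [0.0347, -0.48, -0.08], "turn": [0, 0, 0], "fingers": 0.5}
    - {"delta_pos": [0.036, -0.5053, -0.0667], "turn": [0, 0, 0], "fingers": 0.5}
    - {"delta_pos": [0.036, -0.5053, -0.04], "turn": [0, 0, 0], "fingers": 0.5}

```text
clock: 10.7
position: [0.4587, 0.1509, 0.0741]
ee_rot: [1.0, 0.001, 0.001, -0.0]
ft_force: [0.1, -0.8, -0.9]
grip_width: 0.603
grasp_force: 31.4
```

Converted, 0.026 m is 0.0347, 0.022 m is 0.0293.

Call:
move_arm:
  plan:
    - {"delta_pos": [0, 0, 0.02], "turn": [0, 0, 0], "fingers": 0.5}
    - {"delta_pos": [0, 0, 0.0293], "turn": [0, 0, 0], "fingers": 0.5}
    - {"delta_pos": [0, 0, 0.0347], "turn": [0, 0, 0], "fingers": 0.5}
    - {"delta_pos": [0, 0, 0.0347], "turn": [0, 0, 0], "fingers": 0.5}
    - {"delta_pos": [0, 0, 0.0347], "turn": [0, 0, 0], "fingers": 0.5}

```text
clock: 11.32
position: [0.4583, 0.1487, 0.0476]
ee_rot: [1.0, -0.001, 0.0, 0.0]
ft_force: [-0.4, -0.1, -0.6]
grip_width: 0.602
grasp_force: 31.4
```

Converted, -0.19 m is -0.2533, -0.16 m is -0.2133.

Call:
move_arm:
  plan:
    - {"delta_pos": [0, 0, 0], "turn": [0, 0, 0], "fingers": 0.3}
    - {"delta_pos": [0, 0, 0], "turn": [0, 0, 0], "fingers": 0}
    - {"delta_pos": [0, 0, 0], "turn": [0, 0, 0], "fingers": 0}
    - {"delta_pos": [0, 0, -0.0267], "turn": [0, 0, 0], "fingers": 0}
    - {"delta_pos": [0, 0, -0.08], "turn": [0, 0, 0], "fingers": 0}
    - {"delta_pos": [0, 0, -0.1467], "turn": [0, 0, 0], "fingers": 0}
    - {"delta_pos": [0, 0, -0.2133], "turn": [0, 0, 0], "fingers": 0}
    - {"delta_pos": [0, 0, -0.2533], "turn": [0, 0, 0], "fingers": 0}
    - {"delta_pos": [0, 0, -0.2533], "turn": [0, 0, 0], "fingers": 0}
    - {"delta_pos": [0, 0, -0.2533], "turn": [0, 0, 0], "fingers": 0}

```text
clock: 12.58
position: [0.4576, 0.1486, 0.2366]
ee_rot: [1.0, -0.001, -0.0, 0.0]
ft_force: [0.7, -0.7, 0.6]
grip_width: 1.002
grasp_force: 0.0
```

```bash
python3 - <<'E'
from h import *
c=wrist("w5")
check(c,.457,.149,.051,.065);check(c,.604,.305,.041,.05);check(c,.443,.311,.032,.05);check(c,.598,.106,.062,.121)
E
```

```text
12.575 [0.4576 0.1486 0.2366] [ 1.e+00 -6.e-04 -4.e-04  2.e-04]
top 2408 [0.4579 0.1496 0.0623] rim 788 (array([0.4573, 0.1495]), np.float64(0.049))
top 0  rim 599 (array([0.6047, 0.3054]), np.float64(0.039))
top 0  rim 501 (array([0.4449, 0.3112]), np.float64(0.0301))
top 1126 [0.5861 0.1069 0.1182] rim 791 (array([0.5984, 0.1061]), np.float64(0.0599))
```

View pics/w5.png

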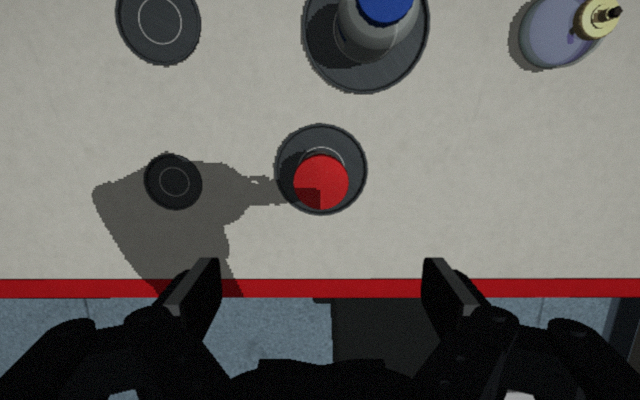

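The wrist view shows the jar centred in dish 2, with its lid at (321,181). Next is the dropping bottle.

Call:
move_arm:
  plan:
    - {"delta_pos": [-0.0027, 0.04, 0], "turn": [0, 0, 0], "fingers": 0}
    - {"delta_pos": [-0.0067, 0.1067, 0], "turn": [0, 0, 0], "fingers": 0}
    - {"delta_pos": [-0.0107, 0.18, 0], "turn": [0, 0, 0], "fingers": 0}
    - {"delta_pos": [-0.016, 0.2533, 0], "turn": [0, 0, 0], "fingers": 0}
    - {"delta_pos": [-0.02, 0.3267, 0], "turn": [0, 0, 0], "fingers": 0}
    - {"delta_pos": [-0.024, 0.4, 0], "turn": [0, 0, 0], "fingers": 0}
    - {"delta_pos": [-0.028, 0.4733, 0], "turn": [0, 0, 0], "fingers": 0}
    - {"delta_pos": [-0.032, 0.5467, 0], "turn": [0, 0, 0], "fingers": 0}
    - {"delta_pos": [-0.036, 0.6133, 0], "turn": [0, 0, 0], "fingers": 0}
    - {"delta_pos": [-0.0387, 0.6667, 0], "turn": [0, 0, 0], "fingers": 0}
    - {"delta_pos": [-0.04, 0.6927, 0], "turn": [0, 0, 0], "fingers": 0}
    - {"delta_pos": [-0.04, 0.6927, 0], "turn": [0, 0, 0], "fingers": 0}

```text
clock: 14.12
position: [0.427, -0.3708, 0.2363]
ee_rot: [1.0, -0.001, -0.001, -0.001]
ft_force: [0.7, 0.4, 0.0]
grip_width: 1.0
grasp_force: 0.0
```

```bash
python3 - <<'E'
from h import *
c=wrist("w6")
for x,y,z in[(.428,-.371,.099),(.428,-.371,.05),(.565,-.219,.066)]: check(c,x,y,.02,z)
E
```

```text
14.125 [ 0.427  -0.3708  0.2363] [ 1.0e+00 -1.2e-03 -6.0e-04 -7.0e-04]
top 251 [ 0.4286 -0.3713  0.0958] rim 10 
top 318 [ 0.4287 -0.3713  0.0522] rim 10 
top 668 [ 0.5664 -0.22    0.0631] rim 74 (array([ 0.5667, -0.2181]), np.float64(0.0166))
```

View pics/w6.png

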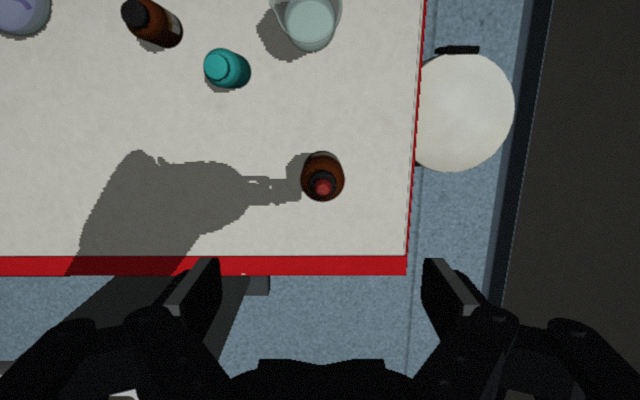

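The dropping bottle stands under the jaws, with its teat at (322,186).

Converted, 0.195 m is 0.26, 0.001 m is 0.0013.

Call:
move_arm:
  plan:
    - {"delta_pos": [0.0013, 0.0007, 0.0533], "turn": [0, 0, 0], "fingers": 0.2}
    - {"delta_pos": [0.0013, 0.0007, 0.1067], "turn": [0, 0, 0], "fingers": 0.2}
    - {"delta_pos": [0.0013, 0.0007, 0.16], "turn": [0, 0, 0], "fingers": 0.2}
    - {"delta_pos": [0.0013, 0.0007, 0.2067], "turn": [0, 0, 0], "fingers": 0.2}
    - {"delta_pos": [0.0013, 0.0007, 0.24], "turn": [0, 0, 0], "fingers": 0.2}
    - {"delta_pos": [0.0013, 0.0007, 0.26], "turn": [0, 0, 0], "fingers": 0.2}
    - {"delta_pos": [0.0013, 0.0007, 0.26], "turn": [0, 0, 0], "fingers": 0.2}
    - {"delta_pos": [0.0013, 0.0007, 0.26], "turn": [0, 0, 0], "fingers": 0.4}
    - {"delta_pos": [0.0013, 0.0007, 0.26], "turn": [0, 0, 0], "fingers": 0.6}
    - {"delta_pos": [0.0013, 0.0007, 0.26], "turn": [0, 0, 0], "fingers": 0.6}
    - {"delta_pos": [0.0013, 0.0007, 0.26], "turn": [0, 0, 0], "fingers": 0.6}
    - {"delta_pos": [0.0013, 0.0007, 0.26], "turn": [0, 0, 0], "fingers": 0.6}
  force: 30

```text
clock: 15.68
position: [0.4291, -0.3715, 0.0437]
ee_rot: [1.0, -0.001, 0.001, 0.001]
ft_force: [-1.1, 1.7, 6.1]
grip_width: 0.478
grasp_force: 30.2
```

Call:
move_arm:
  plan:
    - {"delta_pos": [0, 0, -0.0267], "turn": [0, 0, 0], "fingers": 0.6}
    - {"delta_pos": [0, 0, -0.08], "turn": [0, 0, 0], "fingers": 0.6}
    - {"delta_pos": [0, 0, -0.1467], "turn": [0, 0, 0], "fingers": 0.6}
    - {"delta_pos": [0, 0, -0.2], "turn": [0, 0, 0], "fingers": 0.6}
    - {"delta_pos": [0.0133, -0.04, -0.2133], "turn": [0, 0, 0], "fingers": 0.6}
    - {"delta_pos": [0.0267, -0.1, -0.2133], "turn": [0, 0, 0], "fingers": 0.6}
    - {"delta_pos": [0.0427, -0.1667, -0.2133], "turn": [0, 0, 0], "fingers": 0.6}
    - {"delta_pos": [0.06, -0.2333, -0.2133], "turn": [0, 0, 0], "fingers": 0.6}
    - {"delta_pos": [0.0773, -0.3, -0.2133], "turn": [0, 0, 0], "fingers": 0.6}
    - {"delta_pos": [0.0947, -0.3667, -0.2133], "turn": [0, 0, 0], "fingers": 0.6}
    - {"delta_pos": [0.112, -0.4333, -0.2133], "turn": [0, 0, 0], "fingers": 0.6}
    - {"delta_pos": [0.128, -0.4933, -0.2133], "turn": [0, 0, 0], "fingers": 0.6}

```text
clock: 17.18
position: [0.5251, 0.0006, 0.2029]
ee_rot: [1.0, -0.0, 0.001, 0.0]
ft_force: [0.1, -0.2, -1.0]
grip_width: 0.477
grasp_force: 30.7
```

Converted, -0.3065 m is -0.4087, -0.28 m is -0.3733.

Call:
move_arm:
  plan:
    - {"delta_pos": [0.016, -0.06, 0], "turn": [0, 0, 0], "fingers": 0.6}
    - {"delta_pos": [0.0333, -0.1267, 0], "turn": [0, 0, 0], "fingers": 0.6}
    - {"delta_pos": [0.0507, -0.1933, 0], "turn": [0, 0, 0], "fingers": 0.6}
    - {"delta_pos": [0.0667, -0.26, 0], "turn": [0, 0, 0], "fingers": 0.6}
    - {"delta_pos": [0.084, -0.32, 0], "turn": [0, 0, 0], "fingers": 0.6}
    - {"delta_pos": [0.0973, -0.3733, 0], "turn": [0, 0, 0], "fingers": 0.6}
    - {"delta_pos": [0.1067, -0.4087, 0.0267], "turn": [0, 0, 0], "fingers": 0.6}
    - {"delta_pos": [0.1067, -0.4087, 0.08], "turn": [0, 0, 0], "fingers": 0.6}
    - {"delta_pos": [0.1067, -0.4087, 0.1333], "turn": [0, 0, 0], "fingers": 0.6}
    - {"delta_pos": [0.1067, -0.4087, 0.1733], "turn": [0, 0, 0], "fingers": 0.6}
    - {"delta_pos": [0.1067, -0.4087, 0.1933], "turn": [0, 0, 0], "fingers": 0.6}
    - {"delta_pos": [0.1067, -0.4087, 0.1933], "turn": [0, 0, 0], "fingers": 0.6}

```text
clock: 18.68
position: [0.605, 0.3048, 0.057]
ee_rot: [1.0, -0.001, -0.0, 0.0]
ft_force: [-0.0, -0.3, 0.2]
grip_width: 0.48
grasp_force: 30.7
```

Converted, -0.18 m is -0.24, -0.01 m is -0.0133.

Call:
move_arm:
  plan:
    - {"delta_pos": [0, 0, 0.008], "turn": [0, 0, 0], "fingers": 0.6}
    - {"delta_pos": [0, 0, 0.0127], "turn": [0, 0, 0], "fingers": 0.6}
    - {"delta_pos": [0, 0, 0.0127], "turn": [0, 0, 0], "fingers": 0.6}
    - {"delta_pos": [0, 0, 0.0127], "turn": [0, 0, 0], "fingers": 0.4}
    - {"delta_pos": [0, 0, 0.0127], "turn": [0, 0, 0], "fingers": 0.2}
    - {"delta_pos": [0, 0, 0.0127], "turn": [0, 0, 0], "fingers": 0}
    - {"delta_pos": [0, 0, -0.0133], "turn": [0, 0, 0], "fingers": 0}
    - {"delta_pos": [0, 0, -0.0667], "turn": [0, 0, 0], "fingers": 0}
    - {"delta_pos": [0, 0, -0.1333], "turn": [0, 0, 0], "fingers": 0}
    - {"delta_pos": [0, 0, -0.2], "turn": [0, 0, 0], "fingers": 0}
    - {"delta_pos": [0, 0, -0.24], "turn": [0, 0, 0], "fingers": 0}
    - {"delta_pos": [0, 0, -0.24], "turn": [0, 0, 0], "fingers": 0}

```text
clock: 20.18
position: [0.6059, 0.3061, 0.2419]
ee_rot: [1.0, -0.001, 0.003, -0.001]
ft_force: [1.0, 0.6, -0.3]
grip_width: 0.996
grasp_force: 0.0
```

```bash
python3 - <<'E'
from h import *
c=wrist("w7")
check(c,.605,.305,.041,.102);check(c,.445,.311,.032,.05)
E
```

```text
20.175 [0.6059 0.3061 0.2419] [ 1.0e+00 -5.0e-04  2.7e-03 -1.5e-03]
top 247 [0.6052 0.3054 0.0987] rim 612 (array([0.6052, 0.3058]), np.float64(0.039))
top 0  rim 370 (array([0.4452, 0.3117]), np.float64(0.0301))
```

View pics/w7.png

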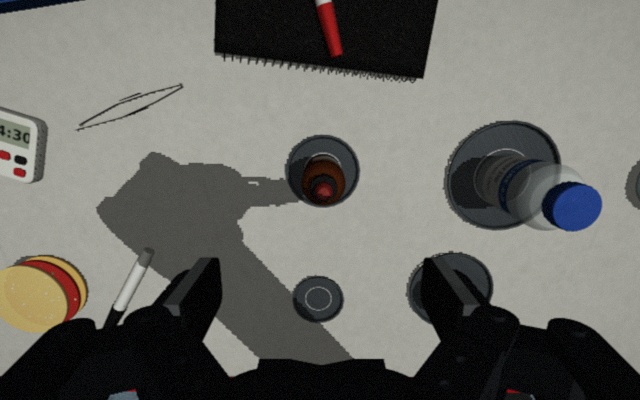

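The dropping bottle is centred in dish 3, with its teat at (322,188). Dish 4 is at (318,299). Next is the oil bottle.

Call:
move_arm:
  plan:
    - {"delta_pos": [-0.0027, 0.04, 0], "turn": [0, 0, 0], "fingers": 0}
    - {"delta_pos": [-0.008, 0.1067, 0], "turn": [0, 0, 0], "fingers": 0}
    - {"delta_pos": [-0.0133, 0.18, 0], "turn": [0, 0, 0], "fingers": 0}
    - {"delta_pos": [-0.0187, 0.2533, 0], "turn": [0, 0, 0], "fingers": 0}
    - {"delta_pos": [-0.024, 0.3267, 0], "turn": [0, 0, 0], "fingers": 0}
    - {"delta_pos": [-0.0293, 0.4, 0], "turn": [0, 0, 0], "fingers": 0}
    - {"delta_pos": [-0.0347, 0.4733, 0], "turn": [0, 0, 0], "fingers": 0}
    - {"delta_pos": [-0.04, 0.5467, 0], "turn": [0, 0, 0], "fingers": 0}
    - {"delta_pos": [-0.0453, 0.6133, 0], "turn": [0, 0, 0], "fingers": 0}
    - {"delta_pos": [-0.0493, 0.6667, 0], "turn": [0, 0, 0], "fingers": 0}
    - {"delta_pos": [-0.0513, 0.6996, 0], "turn": [0, 0, 0], "fingers": 0}
    - {"delta_pos": [-0.0513, 0.6996, 0], "turn": [0, 0, 0], "fingers": 0}

```text
clock: 21.72
position: [0.5649, -0.2218, 0.2363]
ee_rot: [1.0, -0.002, -0.001, -0.0]
ft_force: [-0.5, -0.3, -0.2]
grip_width: 0.999
grasp_force: 0.0
```

```bash
python3 - <<'E'
from h import *
c=wrist("w8"); check(c,.566,-.2195,.02,.066);check(c,.526,-.282,.02,.066)
E
```

```text
21.725 [ 0.5649 -0.2218  0.2363] [ 1.0e+00 -2.4e-03 -9.0e-04 -0.0e+00]
top 410 [ 0.5671 -0.2194  0.0632] rim 15 
top 389 [ 0.5274 -0.2818  0.0633] rim 39 (array([ 0.5284, -0.2825]), np.float64(0.0163))
```

View pics/w8.png

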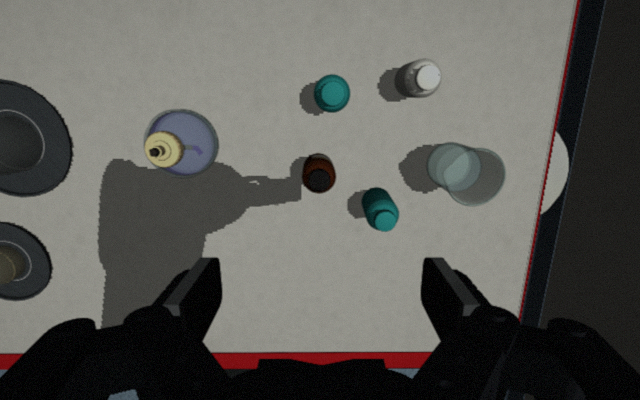

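The brown oil bottle's cap is at (319,179), centred between the fingers. The teal look-alikes at (332,93) and (381,212) are clear of them.

Converted, 0.21 m is 0.28, 0.195 m is 0.26.

Call:
move_arm:
  plan:
    - {"delta_pos": [0, 0, 0.04], "turn": [0, 0, 0], "fingers": 0.3}
    - {"delta_pos": [0, 0, 0.0933], "turn": [0, 0, 0], "fingers": 0.3}
    - {"delta_pos": [0, 0, 0.1467], "turn": [0, 0, 0], "fingers": 0.3}
    - {"delta_pos": [0, 0, 0.1867], "turn": [0, 0, 0], "fingers": 0.3}
    - {"delta_pos": [0, 0, 0.2267], "turn": [0, 0, 0], "fingers": 0.3}
    - {"delta_pos": [0, 0, 0.26], "turn": [0, 0, 0], "fingers": 0.3}
    - {"delta_pos": [0, 0, 0.28], "turn": [0, 0, 0], "fingers": 0.3}
    - {"delta_pos": [0, 0, 0.28], "turn": [0, 0, 0], "fingers": 0.3}
    - {"delta_pos": [0, 0, 0.28], "turn": [0, 0, 0], "fingers": 0.5}
    - {"delta_pos": [0, 0, 0.28], "turn": [0, 0, 0], "fingers": 0.7}
    - {"delta_pos": [0, 0, 0.28], "turn": [0, 0, 0], "fingers": 0.7}
    - {"delta_pos": [0, 0, 0.28], "turn": [0, 0, 0], "fingers": 0.7}
  force: 25

```text
clock: 23.28
position: [0.5668, -0.2196, 0.0287]
ee_rot: [1.0, -0.001, 0.001, 0.0]
ft_force: [-0.6, 1.1, 5.4]
grip_width: 0.373
grasp_force: 24.9
```

Converted, -0.39 m is -0.52, -0.14 m is -0.1867.

Call:
move_arm:
  plan:
    - {"delta_pos": [0, 0, -0.0267], "turn": [0, 0, 0], "fingers": 0.7}
    - {"delta_pos": [0, 0, -0.08], "turn": [0, 0, 0], "fingers": 0.7}
    - {"delta_pos": [0, 0, -0.1467], "turn": [0, 0, 0], "fingers": 0.7}
    - {"delta_pos": [-0.0027, -0.0133, -0.1867], "turn": [0, 0, 0], "fingers": 0.7}
    - {"delta_pos": [-0.0133, -0.06, -0.1867], "turn": [0, 0, 0], "fingers": 0.7}
    - {"delta_pos": [-0.028, -0.12, -0.1867], "turn": [0, 0, 0], "fingers": 0.7}
    - {"delta_pos": [-0.0427, -0.1867, -0.1867], "turn": [0, 0, 0], "fingers": 0.7}
    - {"delta_pos": [-0.0573, -0.2533, -0.1867], "turn": [0, 0, 0], "fingers": 0.7}
    - {"delta_pos": [-0.0733, -0.32, -0.1867], "turn": [0, 0, 0], "fingers": 0.7}
    - {"delta_pos": [-0.088, -0.3867, -0.1867], "turn": [0, 0, 0], "fingers": 0.7}
    - {"delta_pos": [-0.104, -0.4533, -0.1867], "turn": [0, 0, 0], "fingers": 0.7}
    - {"delta_pos": [-0.1187, -0.52, -0.1867], "turn": [0, 0, 0], "fingers": 0.7}

```text
clock: 24.78
position: [0.4771, 0.1721, 0.1688]
ee_rot: [1.0, -0.001, 0.001, 0.0]
ft_force: [0.9, 1.1, -0.4]
grip_width: 0.38
grasp_force: 25.1
```

Converted, -0.1405 m is -0.1873, -0.13 m is -0.1733.

Call:
move_arm:
  plan:
    - {"delta_pos": [-0.0147, -0.0667, 0], "turn": [0, 0, 0], "fingers": 0.7}
    - {"delta_pos": [-0.0293, -0.1267, 0], "turn": [0, 0, 0], "fingers": 0.7}
    - {"delta_pos": [-0.04, -0.1733, 0], "turn": [0, 0, 0], "fingers": 0.7}
    - {"delta_pos": [-0.0431, -0.1873, 0.0133], "turn": [0, 0, 0], "fingers": 0.7}
    - {"delta_pos": [-0.0431, -0.1873, 0.0533], "turn": [0, 0, 0], "fingers": 0.7}
    - {"delta_pos": [-0.0431, -0.1873, 0.1067], "turn": [0, 0, 0], "fingers": 0.7}
    - {"delta_pos": [-0.0431, -0.1873, 0.1467], "turn": [0, 0, 0], "fingers": 0.7}
    - {"delta_pos": [-0.0431, -0.1873, 0.1667], "turn": [0, 0, 0], "fingers": 0.7}
    - {"delta_pos": [-0.0431, -0.1873, 0.1667], "turn": [0, 0, 0], "fingers": 0.7}
    - {"delta_pos": [-0.0431, -0.1873, 0.1667], "turn": [0, 0, 0], "fingers": 0.7}

```text
clock: 26.02
position: [0.4461, 0.3114, 0.0436]
ee_rot: [1.0, -0.001, 0.001, -0.0]
ft_force: [0.4, -0.4, -0.1]
grip_width: 0.378
grasp_force: 25.1
```

Converted, -0.19 m is -0.2533, 0.0115 m is 0.0153.

Call:
move_arm:
  plan:
    - {"delta_pos": [-0.0004, 0, 0.0093], "turn": [0, 0, 0], "fingers": 0.7}
    - {"delta_pos": [-0.0004, 0, 0.0153], "turn": [0, 0, 0], "fingers": 0.7}
    - {"delta_pos": [-0.0004, 0, 0.0153], "turn": [0, 0, 0], "fingers": 0.7}
    - {"delta_pos": [-0.0004, 0, 0.0153], "turn": [0, 0, 0], "fingers": 0.5}
    - {"delta_pos": [-0.0004, 0, 0.0153], "turn": [0, 0, 0], "fingers": 0.3}
    - {"delta_pos": [-0.0004, 0, 0.0153], "turn": [0, 0, 0], "fingers": 0.1}
    - {"delta_pos": [0, 0, -0.0133], "turn": [0, 0, 0], "fingers": 0}
    - {"delta_pos": [0, 0, -0.0667], "turn": [0, 0, 0], "fingers": 0}
    - {"delta_pos": [0, 0, -0.1333], "turn": [0, 0, 0], "fingers": 0}
    - {"delta_pos": [0, 0, -0.2], "turn": [0, 0, 0], "fingers": 0}
    - {"delta_pos": [0, 0, -0.2533], "turn": [0, 0, 0], "fingers": 0}
    - {"delta_pos": [0, 0, -0.2533], "turn": [0, 0, 0], "fingers": 0}

```text
clock: 27.52
position: [0.4462, 0.3125, 0.2369]
ee_rot: [1.0, -0.0, 0.003, -0.002]
ft_force: [0.3, -0.6, 0.4]
grip_width: 1.002
grasp_force: 0.0
```

```bash
python3 - <<'E'
from h import *
from workcell import *
c=wrist("w9"); check(c,.445,.311,.032,.069)
c=camera("scene");cv2.imwrite("pics/scene9.png",c["color"][...,::-1])
for a in[(.454,.150,.051,.065),(.596,.106,.062,.121),(.602,.306,.041,.1),(.4415,.311,.032,.069),(.591,-.077,.03,.069),(.567,-.361,.03,.07)]: check(c,*a)
E
```

```text
27.525 [0.4462 0.3125 0.2369] [ 1.0e+00 -4.0e-04  2.9e-03 -1.5e-03]
top 411 [0.4455 0.3104 0.066 ] rim 481 (array([0.4447, 0.3116]), np.float64(0.0299))
top 357 [0.4538 0.149  0.0624] rim 132 (array([0.454 , 0.1481]), np.float64(0.049))
top 162 [0.5949 0.106  0.1185] rim 118 (array([0.5953, 0.1045]), np.float64(0.0601))
top 41 [0.6006 0.3049 0.0976] rim 91 (array([0.6015, 0.3044]), np.float64(0.0391))
top 89 [0.4421 0.3094 0.0665] rim 97 (array([0.4415, 0.3103]), np.float64(0.0299))
top 76 [ 0.592  -0.0781  0.0705] rim 42 (array([ 0.5933, -0.0798]), np.float64(0.0351))
top 108 [ 0.5676 -0.3601  0.0672] rim 11
```

View pics/scene9.png

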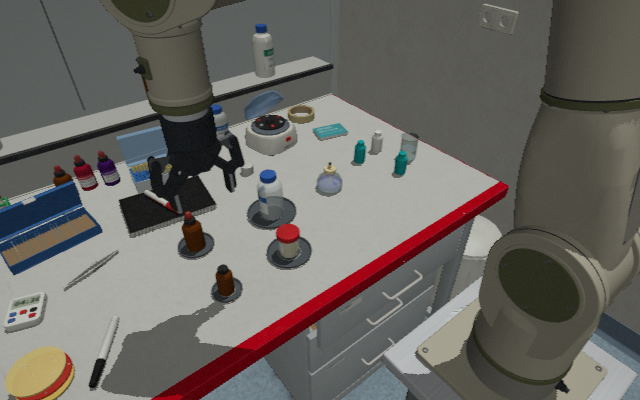

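All four containers stand upright and centred: reagent (268,195), jar (288,241), dropper (193,233) and oil (225,282). The lamp, beaker and look-alikes have not moved, and the gripper is clear.

```bash
python3 -c "from workcell import *;print(hand_in())"
```

```text
the job is handed in; nothing more can be done
None
```

The job is handed in: all four closed containers stand upright in their matching dishes, within about 2 mm of centre by the camera, everything is released, and the beaker and spirit lamp were not moved.

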